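Press the walnut wheel blank into the sprung stack magazine

ROBOT

A 6-joint arm with a two-finger parallel gripper is mounted at the origin on the work surface. World frame = base frame: x ahead of the robot, y to its left, z up, the work surface at z = 0. Lengths are in m, angles in rad, forces in N, time in s.
With the tool pointing down it reaches from about 0.375 to 0.925 m from the base axis. Payload 5.7 kg.
Tool frame: the origin (TCP) lies at the very end of the fingers, on their centre line; the grasp point (between the pads) lies 19 mm behind it; z points along the fingers, y is the line along which they close (so a half turn about z gives the same grasp; the last joint's range is limited). The gripper opens to 85 mm and grips with 20 to 120 N. Pads are 22 mm wide; open, the fingers measure 114 mm over their backs; the gripper's body (76 mm by 85 mm) begins 54 mm behind the grasp point. The pads swing forward as they close: fully open they stand 13 mm farther back than shut.
Start: joints at [-1.367, 0.359, 1.51, -0, 1.272, -0.115], TCP at [0.188, -0.57, 0.231] pointing down, gripper open.
Joint ranges: [-2.97, 2.97], [-1.01, 2.36], [0.21, 2.38], [-0.96, 4.11], [0.2, 2.71], [-2.98, 2.98]. Speed limits (rad/s): [2.39, 2.39, 3.14, 3.14, 3.14, 3.14].

INTERFACE

Orientations are given as a unit quaternion [x, y, z, w].
In Python, from station import * gives the robot as it stands.
- The arm moves only by the tool drive_tool, never from a script. Its argument "commands" is one flat list of numbers, 5 for each row, row after row: the opening, from 0 (shut) to 1 (fully open), then the shift along the tool's x, y, z in mm, then the turn about the tool's z in degrees. A call has 1 to 12 rows; each row shifts and turns the commanded pose from where the row before left it, along the tool's axes as they then stand; what a row does not reach is not made up. A row lasts 1/12 s, in which the tool goes at most 41.7 mm and 7.16 degrees, less where a joint would pass 70% of its speed; a pose out of reach is approached as far as the arm can. A call is refused whole if a number of a shift passes 41.7 or a number of a turn 7.16, either way. A call with a gripper value outside its range is refused whole. The fingers move at their own pace and stop on an object; "newtons" is the grip in N (left out, the last holds). Time passes only in rows, so rows that do not move let the fingers close. It gives the time, the measured TCP pose, the force, the opening and the grip force at its end, in the units of the state.
- sense(): the state, without advancing time (a new reading comes with each control period).
- snapshot(name): name is "scene" or "top" or "wrist"; returns a dict with "img" (420x560x3 uint8, red, green, blue), "z_map" (420x560 float32, m along the optical axis (not along the pixel's ray), 0 where there is no reading), "fx", "fy", "cx", "cy" (pixels), "R" (3x3) and "t" (3): a world point X has camera coordinates R X + t. Camera axes: x right, y down, z forward; pixel columns grow to the right and rows downward; lengths in m; the calibration is good to about 2 mm. A picture is of the moment at which its call begins.
- hand_in(): hands the job in; it is judged then, once.
The state is a dict: "t": time; "q": joint angles; "qvel": joint speeds; "joint_efforts": joint torques, N m; "eef_pos": TCP position; "ee_rot": TCP orientation; "force": force on the tool from outside, world axes, zero at the start; "moment": the same for the moment, N m; "gripper_width": finger opening in m; "grasp_force": force on a finger pad.
Only numpy, scipy, OpenCV 4.12 (cv2) and the standard library are available. Lean on these libraries where they do the work, as an engineer would, in place of code of your own. Each camera call takes 0.05 s, during which the arm holds its last target. There are 200 camera calls.

TASK

Load the dark walnut wheel blank into the spring magazine: set it flat on top between the guide rods and press it straight down onto the blank already inside until both side catches snap over it, then let go so that it stays caught below them. Leave the loose pale beech blank where it lies.

Things in the scene. Friction and masses are not known exactly. Their poses are not given: they have to be found in the camera images.
- walnut_blank: Loose dark-brown walnut disc (toy-wheel blank), 50 mm diameter, 24 mm thick, about 35 g, lying flat on the bench with a small pale centre dot on top. Origin at the centre of its underside, z up.
- beech_blank: Loose pale beech disc of the same size (50 mm x 24 mm), lying on the bench; a bystander, leave it. Origin at the centre of its underside.
- magazine: Fixed; origin: base underside centre, z up. Blue base 150 (x) x 100 (y) x 14 mm. Four 12 mm rods at x +-28, y +-17 mm, flared from 91 to 109 mm high, guide a 50 mm disc with 1.5 mm play. Sprung catches on the +x/-x sides: sloped tops 101 mm high, flat undersides 80.5 mm, tips 42 mm apart; blue posts behind. Its +y/-y sides are open 43 mm wide: fingers can hold the disc there all the way down.
- follower (a joint): Travel (m) of the brass spring follower in the magazine, 4 N at the top, 8 N at the bottom. 0 = up, its one pale blank's top 80 mm above the bench; 0.024 = second blank caught; 0.029 = stop. A disc set in the mouth rests on the catch slopes, underside 89 mm up; pressed (up to 15 N) until its underside is below 56 mm, the catches snap over it and it stays. Closed fingertips can push it too.
Mind the look-alikes: they are no part of the job. What is shaped like the walnut_blank but blue or pink is not meant.

How it is judged:
By the outcome, as a careful person would: the job done as asked, in the order asked, and still so for the second after the job is handed in, with the robot touching nothing.
It also fails if it takes over 43 s, if anything falls off the work surface, if the arm or the gripper's body presses on something with over 40 N, if the wrist force passes 120 N, or if a joint passes its speed limit or range.

## Working session

There is one attempt and no reset: what is moved stays moved. The work goes in short steps, Python scripts to look and compute and a tool call to move; the robot and the scene stay as the last step left them, time stands still between calls to the robot, and variables do not carry over. Pictures are saved under pics/ and viewed, at most 10 in all, crops included, and the job is handed in when it is done.

Besides the shell and the picture viewer there is one more tool, called by a JSON object that holds its "api" and its "payload", one argument or row to a line. drive_tool: Moves the arm, as the interface text tells. Its arguments: {"type":"object","properties":{"commands":{"type":"array","items":{"type":"number"}},"newtons":{"type":"number"}},"required":["commands"]}

```bash
mkdir -p pics; cat > h.py <<'E'
from station import *
import numpy as np, cv2
def pts(s):
    v,u=np.mgrid[0:420,0:560]; z=s["z_map"]
    P=np.stack([(u-s["cx"])/s["fx"]*z,(v-s["cy"])/s["fy"]*z,z],-1)
    return (P-s["t"])@np.array(s["R"])
def save(s,n): cv2.imwrite("pics/"+n+".png",s["img"][:,:,::-1])
def ray(s,u,v,h):
    d=np.array([(u-s["cx"])/s["fx"],(v-s["cy"])/s["fy"],1])@np.array(s["R"]); o=-np.array(s["R"]).T@s["t"]
    return o+d*(h-o[2])/d[2]
E
python3 - <<'E'
from h import *
s=snapshot("top"); save(s,"top1"); w=snapshot("scene"); save(w,"scene1")
np.savez("top1.npz",**s)
cv2.imwrite("pics/both.png",np.vstack([s["img"],w["img"]])[:,:,::-1][:, :, :] if 0 else cv2.resize(np.hstack([s["img"],w["img"]])[:,:,::-1],(800,300)))
print(sense())
E
```

```text
{'t': 0.1, 'q': array([-1.36710235e+00,  3.59433452e-01,  1.51132006e+00, -1.03334840e-06,
        1.27249199e+00, -1.15086751e-01]), 'qvel': array([ 0.00149204, -0.00147944, -0.00298374, -0.00081066,  0.00229848,
       -0.000537  ]), 'joint_efforts': array([-1.24877370e-03, -5.28652918e+01, -2.79351604e+01, -2.51523124e-04,
        5.01384537e-03,  3.46858133e-05]), 'eef_pos': array([ 0.18792197, -0.569174  ,  0.23053893]), 'ee_rot': array([ 9.87323865e-01,  1.58716424e-01, -3.70947498e-05, -8.25589207e-04]), 'force': array([0.35609398, 0.37378242, 0.03713197]), 'moment': array([ 0.03800392, -0.01187133, -0.02292346]), 'grasp_force': 0.0, 'gripper_width': 0.08552956835325488}
```

View pics/top1.png

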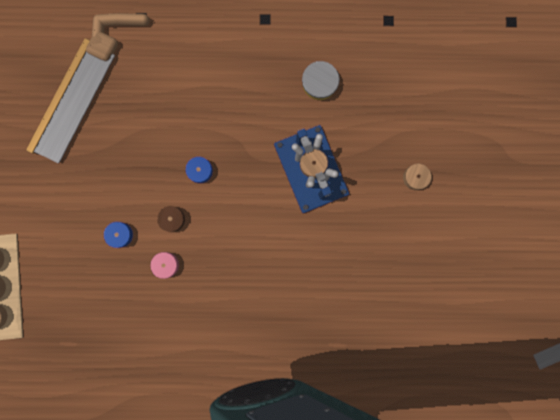

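View pics/scene1.png

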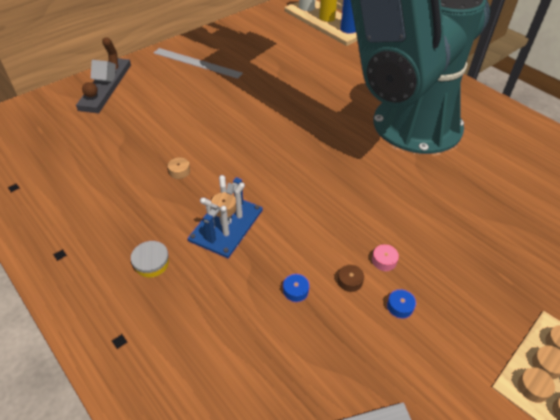

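The top view shows the walnut blank at (171,219), the magazine at (312,169) and the beech at (418,177). The blue discs are at (199,170) and (117,235), the pink one at (164,265). Now I'll measure their positions.

```bash
python3 - <<'E'
from h import *
s=snapshot("top"); P=pts(s); hsv=cv2.cvtColor(s["img"],cv2.COLOR_RGB2HSV)
Z=P[...,2]
# walnut: height mask near pixel
v,u=np.mgrid[0:420,0:560]
near=lambda a,b,r:(u-a)**2+(v-b)**2<r*r
for n,a,b in [("walnut",171,219),("beech",418,177),("blueL",117,235),("blueU",199,170),("pink",164,265)]:
    m=near(a,b,24)&(Z>.018)&(Z<.03)
    c=cv2.findContours(m.astype(np.uint8),0,1)[0]; c=max(c,key=cv2.contourArea)
    (x,y),r=cv2.minEnclosingCircle(c); print(n,(x,y),r,ray(s,x,y,.024).round(4),np.median(Z[m]).round(4),"diam",2*r*np.median(s["z_map"][m])/s["fx"], hsv[b+6,a+6])
mag=near(312,169,60)
base=mag&(Z>.008)&(Z<.02)
q=P[mag&(Z>.008)][:,:2].astype(np.float32)
r=cv2.minAreaRect(P[base][:,:2].astype(np.float32)); print("base",r)
bl=mag&(hsv[...,0]>100)&(hsv[...,0]<130)&(hsv[...,1]>120)&(Z>.008)&(Z<.02)
print("base blue",cv2.minAreaRect(P[bl][:,:2].astype(np.float32)),bl.sum(),np.median(Z[bl]))
rod=mag&(Z>.1)&(Z<.115)&(hsv[...,1]<90)
n,l,st,ce=cv2.connectedComponentsWithStats(rod.astype(np.uint8))
for i in range(1,n):
    if st[i,4]>5: print("rod",st[i,4],ce[i],ray(s,*ce[i],.109).round(4),Z[l==i].mean())
dm=mag&(abs(Z-.08)<.004)&(hsv[...,1]>90)&(hsv[...,0]<25)
print("disc top",dm.sum(),P[dm].mean(0))
t=-np.array(s["R"]).T@s["t"]; print("cam",t)
a=s["img"][110:230,250:380]; cv2.imwrite("pics/mag.png",cv2.resize(a,None,fx=5,fy=5,interpolation=cv2.INTER_CUBIC)[:,:,::-1])
E
```

```text
walnut (169.84906005859375, 219.03773498535156) 13.186197280883789 [0.492  0.2274 0.024 ] 0.0226 diam 0.050526403 [ 10 127  88]
beech (417.6111145019531, 176.38888549804688) 12.904541969299316 [ 0.5783 -0.2488  0.024 ] 0.0222 diam 0.049991213 [ 14 109 154]
blueL (116.5, 234.5) 13.285429954528809 [0.4617 0.3282 0.024 ] 0.0225 diam 0.05075482 [111 155 163]
blueU (198.0, 169.5) 13.009712219238281 [0.588  0.1754 0.024 ] 0.0224 diam 0.050227836 [111 162 157]
pink (163.18182373046875, 265.18182373046875) 13.207282066345215 [0.4041 0.238  0.024 ] 0.0226 diam 0.050277967 [173  98 208]
base ((0.5937707424163818, -0.042996302247047424), (0.15001294016838074, 0.10038663446903229), 22.761587142944336)
base blue ((0.5939720273017883, -0.04354160279035568), (0.146903395652771, 0.09777121245861053), 22.46340560913086) 1892 0.012386242895410063
rod 43 [318.60465116 138.04651163] [ 0.6329 -0.0501  0.109 ] 0.10449946743659666
rod 45 [295.26666667 147.42222222] [ 0.6157 -0.0089  0.109 ] 0.10433854304224385
rod 45 [333.35555556 173.62222222] [ 0.5696 -0.0762  0.109 ] 0.1050896519595221
rod 48 [310.0625     183.04166667] [ 0.5526 -0.0352  0.109 ] 0.10430703968554045
disc top 477 [ 0.59398922 -0.04319382  0.0786542 ]
cam [0.43794055 0.02229993 0.99313933]
```

View pics/mag.png

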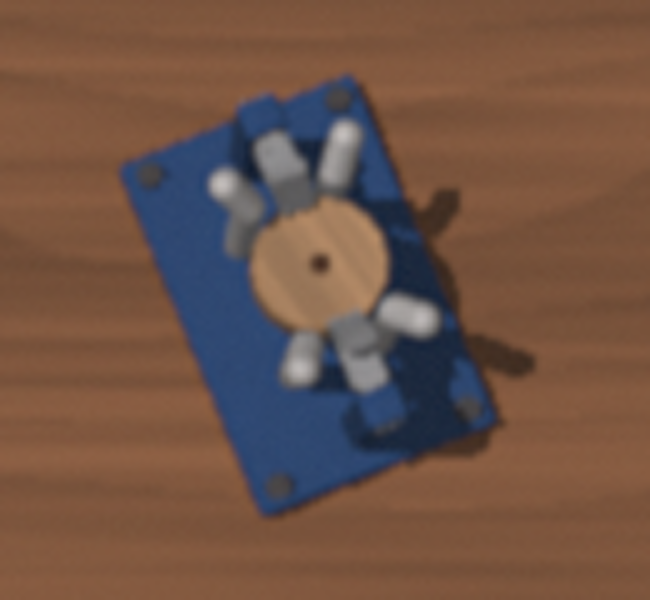

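The magazine is at (0.594,-0.043), x axis 22.5°, and disc diameters and heights agree with the sizes given. The walnut is at (0.492,0.227). Next is a detour round to it.

{"api": "drive_tool", "payload": {
  "commands": [1, 32, -20, 0, -4.2, 1, 32, -20, 0, 0, 1, 32, -20, 0, 0, 1, 32, -20, 0, 0, 1, 32, -20, 0, 0, 1, 32, -20, 0, 0, 1, 32, -20, 0, 0, 1, 32, -20, 0, 0, 1, 32, -20, 0, 0, 1, 32, -20, 0, 0, 1, 32, -20, 0, 0, 1, 32, -20, 0, 0],
  "newtons": 80
}}

```text
t: 1.15
eef_pos: [0.454, -0.2011, 0.2312]
ee_rot: [0.981, 0.195, -0.0, -0.0]
force: [1.1, -1.0, -0.1]
gripper_width: 0.0851
grasp_force: 0.0
```

{"api": "drive_tool", "payload": {
  "commands": [1, 17, -31.5, 0, 0, 1, 17, -31.5, 0, 0, 1, 17, -31.5, 0, 0, 1, 17, -31.5, 0, 0, 1, 17, -31.5, 0, 0, 1, 17, -31.5, 0, 0, 1, 17, -31.5, 0, 0, 1, 17, -31.5, 5, 0, 1, 17, -31.5, 10, 0, 1, 17, -31.5, 20, 0, 1, 17, -31.5, 20, 0, 1, 17, -31.5, 20, 0]
}}

```text
t: 2.15
eef_pos: [0.4973, 0.2262, 0.1556]
ee_rot: [0.981, 0.195, 0.0, -0.0]
force: [-0.1, -0.3, 0.5]
gripper_width: 0.085
grasp_force: 0.0
```

{"api": "drive_tool", "payload": {
  "commands": [1, 0, 0, 0, 0, 1, 0, 0, 0, 0]
}}

```text
t: 2.32
eef_pos: [0.4962, 0.2257, 0.1547]
ee_rot: [0.981, 0.196, -0.002, 0.0]
force: [0.5, -0.6, 0.1]
gripper_width: 0.0853
grasp_force: 0.0
```

```bash
cat >> h.py <<'E'
def togo(x,y):
    S=sense(); q=S["ee_rot"]; a=2*np.arctan2(q[1],q[0]); d=(np.array([x,y])-S["eef_pos"][:2])*1000
    print("t",S["t"],"pos",S["eef_pos"].round(4),"yaw",np.degrees(a).round(2),"q",np.round(q,4),"tool dx,dy mm",(d@[np.cos(a),np.sin(a)]).round(1),(d@[np.sin(a),-np.cos(a)]).round(1))
E
python3 - <<'E'
from h import *
togo(.492,.2274)
s=snapshot("wrist"); save(s,"w1"); P=pts(s); Z=P[...,2]
t=-np.array(s["R"]).T@s["t"]; print(t)
c=(np.array(s["R"])@[.492,.2274,.024]+s["t"]); print("walnut expected px",c[0]/c[2]*s["fx"]+s["cx"],c[1]/c[2]*s["fy"]+s["cy"])
E
```

```text
t 2.3167 pos [0.4962 0.2257 0.1547] yaw 22.66 q [ 9.805e-01  1.965e-01 -1.700e-03  1.000e-04] tool dx,dy mm -3.2 -3.2
[0.55693803 0.25088389 0.29805342]
walnut expected px 278.71766437654367 204.79996277742416
```

View pics/w1.png

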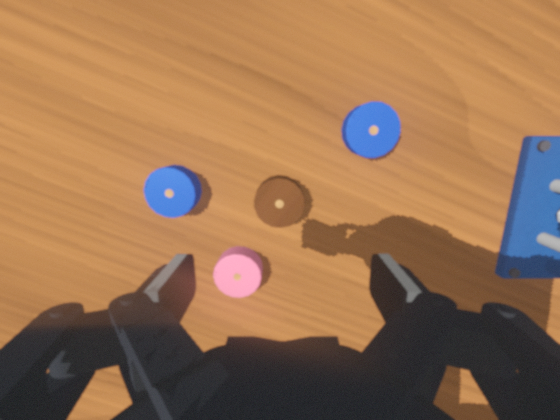

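The wrist view shows the walnut's dot at (280,204), against (279,205) predicted. The fingers stand at (175,270) and (390,275). I'll refine from the dot.

```bash
python3 - <<'E'
from h import *
s=snapshot("wrist"); g=s["img"].astype(int); v,u=np.mgrid[0:420,0:560]
m=((u-280)**2+(v-204)**2<100); lum=g.sum(-1); w=m*np.clip(lum-250,0,None)
x,y=(w*u).sum()/w.sum(),(w*v).sum()/w.sum(); p=ray(s,x,y,.024); print(x,y,p)
hsv=cv2.cvtColor(s["img"],cv2.COLOR_RGB2HSV)
P=pts(s); k=((u-280)**2+(v-202)**2<40**2)&(P[...,2]>.02)&(P[...,2]<.03); print(np.median(P[k][:,2]))
c=max(cv2.findContours(k.astype(np.uint8),0,1)[0],key=cv2.contourArea); e=cv2.fitEllipse(c); print(e,ray(s,*e[0],.024))
togo(p[0],p[1])
E
```

```text
278.9426621911627 203.69358388818577 [0.49366964 0.22646262 0.024     ]
0.024972616896919177
((278.0747375488281, 202.5196075439453), (48.97336959838867, 49.916099548339844), 103.98146057128906) [0.49443234 0.22769138 0.024     ]
t 2.4167 pos [0.4972 0.2239 0.1563] yaw 22.5 q [ 9.808e-01  1.951e-01 -3.000e-04  2.000e-04] tool dx,dy mm -2.3 -3.7
```

{"api": "drive_tool", "payload": {
  "commands": [1, -2.8, -3.1, 20, 0, 1, 0, 0, 35, 0, 1, 0, 0, 35, 0, 1, 0, 0, 30, 0, 1, 0, 0, 20, 0, 1, 0, 0, 8, 0, 1, 0, 0, 0, 0, 1, 0, 0, 0, 0]
}}

```text
t: 3.08
eef_pos: [0.4946, 0.2255, 0.0093]
ee_rot: [0.981, 0.194, 0.001, -0.0]
force: [0.8, -0.2, 0.8]
gripper_width: 0.0853
grasp_force: 0.0
```

```bash
python3 - <<'E'
from h import *
togo(.493,.227); print(sense()["force"])
s=snapshot("wrist"); save(s,"w2"); togo(.493,.227); print(ray(s,279,204,.024))
E
```

```text
t 3.0833 pos [0.4946 0.2255 0.0093] yaw 22.4 q [ 9.810e-01  1.942e-01  6.000e-04 -1.000e-04] tool dx,dy mm -0.9 -2.0
[ 0.80338859 -0.19685639  0.82577964]
t 3.1333 pos [0.4951 0.2259 0.0099] yaw 22.41 q [ 9.809e-01  1.943e-01  1.200e-03 -2.000e-04] tool dx,dy mm -1.5 -1.8
[0.5252319  0.23956427 0.024     ]
```

View pics/w2.png

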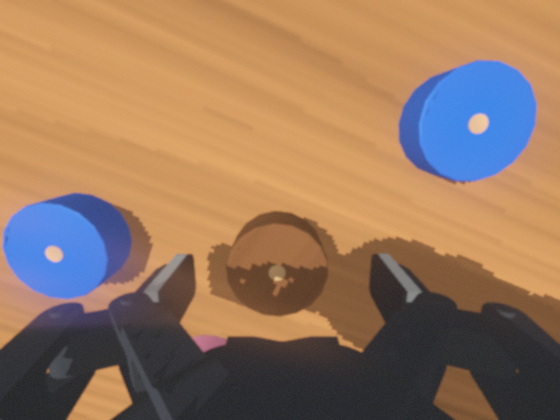

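The dot is now at (278,272), between the fingertips at columns 193 and 371. I'll compute the offset.

```bash
python3 - <<'E'
from h import *
s=snapshot("wrist"); p=ray(s,278,272,.024); print(p); togo(p[0],p[1])
P=pts(s); Z=P[...,2]
for r,c in [(272,262),(262,185),(262,380),(290,185)]: print(P[r,c].round(4))
S=sense(); print(S["eef_pos"])
E
```

```text
[0.49377525 0.22740813 0.024     ]
t 3.1833 pos [0.4953 0.2262 0.0101] yaw 22.43 q [ 9.809e-01  1.945e-01  1.600e-03 -2.000e-04] tool dx,dy mm -1.0 -1.7
[0.4911 0.2347 0.0247]
[0.4885 0.2691 0.0362]
[0.521  0.19   0.0361]
[0.4774 0.2646 0.0392]
[0.49530949 0.22620343 0.01011973]
```

{"api": "drive_tool", "payload": {
  "commands": [1, -1, -1.7, 7, 0, 1, 0, 0, 0, 0, 0, 0, 0, 0, 0, 0, 0, 0, 0, 0, 0, 0, 0, 0, 0, 0, 0, 0, 0, 0, 0, 0, 0, 0, 0, 0, 0, 0, 0, 0, 0, 0, 0, 0, 0, 0, 0, 0, 0, 0],
  "newtons": 80
}}

```text
t: 4.02
eef_pos: [0.4923, 0.2275, 0.0021]
ee_rot: [0.981, 0.195, 0.0, -0.0]
force: [-1.8, 0.2, 7.6]
gripper_width: 0.0476
grasp_force: 81.7
```

```bash
python3 - <<'E'
from h import *
s=snapshot("wrist"); save(s,"w3"); S=sense(); print(S["gripper_width"],S["grasp_force"],S["force"]); togo(.5939,-.0431)
E
```

```text
0.047812578004889326 81.72284245491028 [-1.2271042  -1.05838822  7.72493202]
t 4.0667 pos [0.4923 0.2275 0.0021] yaw 22.48 q [ 9.808e-01  1.949e-01  3.000e-04 -1.000e-04] tool dx,dy mm -9.6 288.9
```

View pics/w3.png

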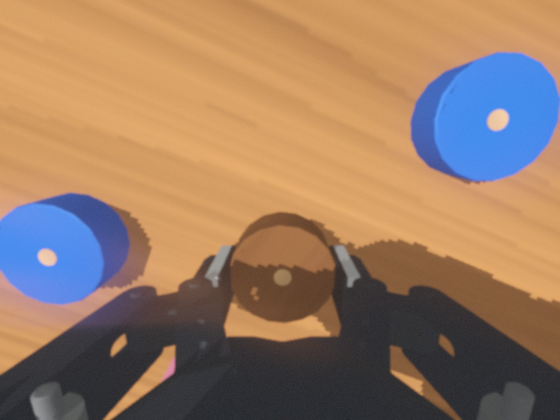

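The gripper holds the walnut centred, with its dot at (283,277). I'll lift it and check the offset in the hand.

{"api": "drive_tool", "payload": {
  "commands": [0, 0, 0, -10, 0, 0, 0, 0, -25, 0, 0, 0, 0, -40, 0, 0, 0, 0, -40, 0, 0, 0, 0, -40, 0, 0, 0, 0, -20, 0, 0, 0, 0, 0, 0, 0, 0, 0, 0, 0]
}}

```text
t: 4.73
eef_pos: [0.493, 0.2277, 0.1782]
ee_rot: [0.981, 0.195, 0.002, -0.0]
force: [0.5, -0.5, -0.1]
gripper_width: 0.0478
grasp_force: 82.2
```

```bash
cat >> h.py <<'E'
def hand():
    s=snapshot("wrist"); S=sense(); v,u=np.mgrid[0:420,0:560]; lum=s["img"].astype(int).sum(-1)
    b=lum[255:300,262:302]; m=(b>np.percentile(b,50)+90).astype(np.uint8); n,l,st,ce=cv2.connectedComponentsWithStats(m)
    i=1+np.argmax(st[1:,4]); c=ce[i]+[262,255]
    P=pts(s); zt=np.median(P[c[1].astype(int)-6:c[1].astype(int)+6,265:275,2]); p=ray(s,*c,zt)
    a=np.radians(22.5); d=(p[:2]-S["eef_pos"][:2])*1000
    print("dot",c,st[i,4],"ztop",zt,"TCP",S["eef_pos"],"disc-TCP tool x,y",d@[np.cos(a),np.sin(a)],d@[np.sin(a),-np.cos(a)]); return s,p
E
python3 - <<'E'
from h import *
for i in range(2): s,p=hand()
save(s,"w4"); togo(.5939,-.0431); print(sense()["grasp_force"])
E
```

```text
dot [281.84741784 259.87323944] 426 ztop 0.2010508714460333 TCP [0.49174286 0.22725142 0.17650687] disc-TCP tool x,y 11.021253114812145 0.10524755244389716
dot [282.00987654 259.71358025] 405 ztop 0.19926512784009548 TCP [0.49101512 0.22701871 0.17547349] disc-TCP tool x,y 10.592029106035875 0.1565287265807091
t 4.8333 pos [0.491  0.227  0.1755] yaw 22.47 q [ 9.808e-01  1.948e-01 -1.000e-03  1.000e-04] tool dx,dy mm -8.2 288.9
82.23202228546143
```

```bash
sed -i 's/b=lum\[255:300,262:302\]/b=lum[264:290,270:296]/; s/\[262,255\]/[270,264]/' h.py
python3 - <<'E'
from h import *
for i in range(2): s,p=hand()
togo(.5939,-.0431)
E
```

```text
dot [282.45212766 277.        ] 188 ztop 0.19826661083468816 TCP [0.49071642 0.22690946 0.17488316] disc-TCP tool x,y 1.6386258167510734 0.324156475400025
dot [281.86338798 276.57923497] 183 ztop 0.19770500477897535 TCP [0.49069123 0.2268782  0.17467402] disc-TCP tool x,y 1.6061644202586167 0.02160734523188268
t 4.9333 pos [0.4907 0.2269 0.1747] yaw 22.46 q [ 9.808e-01  1.948e-01 -1.800e-03  2.000e-04] tool dx,dy mm -7.8 288.9
```

{"api": "drive_tool", "payload": {
  "commands": [0, -6, 24, 0, 0, 0, -6, 24, 0, 0, 0, -6, 24, 0, 0, 0, -6, 24, 0, 0, 0, -6, 24, 0, 0, 0, -6, 24, 0, 0, 0, -6, 24, 0, 0, 0, -6, 24, 0, 0, 0, -6, 24, 0, 0, 0, -6, 24, 0, 0, 0, -6, 24, 0, 0, 0, -6, 25, 0, 0]
}}

```text
t: 5.93
eef_pos: [0.5349, -0.0681, 0.1746]
ee_rot: [0.981, 0.195, -0.002, -0.001]
force: [-0.2, -0.1, 0.1]
gripper_width: 0.0478
grasp_force: 82.3
```

{"api": "drive_tool", "payload": {
  "commands": [0, 0, 0, 0, 0, 0, 0, 0, 0, 0, 0, 0, 0, 0, 0]
}}

```text
t: 6.18
eef_pos: [0.535, -0.0668, 0.1751]
ee_rot: [0.981, 0.194, -0.001, -0.001]
force: [-0.6, 0.9, -0.0]
gripper_width: 0.0479
grasp_force: 82.4
```

```bash
python3 - <<'E'
from h import *
hand(); s,p=hand(); save(s,"w5"); togo(.5939,-.0431); 
E
```

```text
dot [281.83888889 276.59444444] 180 ztop 0.19779727214354575 TCP [ 0.53507885 -0.06641136  0.17531159] disc-TCP tool x,y 1.2895235283336788 0.3632558205795608
dot [281.78571429 276.57142857] 182 ztop 0.19817356738291997 TCP [ 0.53521812 -0.06619179  0.17553552] disc-TCP tool x,y 1.367534371650336 0.14978506629427454
t 6.2833 pos [ 0.5352 -0.0662  0.1755] yaw 22.51 q [ 9.808e-01  1.952e-01 -8.000e-04 -6.000e-04] tool dx,dy mm 63.1 1.1
```

View pics/w5.png

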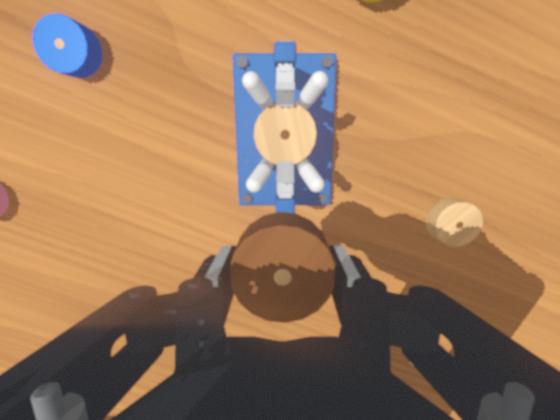

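The magazine lies straight ahead: its blank's dot is at (285,135), the catches at (285,85) and (285,180), and the image shows no yaw error. The held disc's dot is at (282,277). Now the offset from disc to magazine in one view.

```bash
python3 - <<'E'
from h import *
s,p=hand(); hsv=cv2.cvtColor(s["img"],cv2.COLOR_RGB2HSV); v,u=np.mgrid[0:420,0:560]; P=pts(s); Z=P[...,2]
lum=s["img"].astype(int).sum(-1); m=((u-285)**2+(v-135)**2<64); w=m*np.clip(np.median(lum[m])-60-lum,0,None)
d=ray(s,(w*u).sum()/w.sum(),(w*v).sum()/w.sum(),.080)
k=((u-285)**2+(v-134)**2<36**2)&(hsv[...,1]>60)&(hsv[...,0]<25)&(abs(Z-.08)<.006)
print("in-mag dot",d,"z",np.median(Z[k]))
rod=(abs(u-285)<60)&(abs(v-125)<75)&(Z>.098)&(Z<.12)&(hsv[...,1]<60)
n,l,st,ce=cv2.connectedComponentsWithStats(rod.astype(np.uint8)); R=[]
for i in range(1,n):
    if st[i,4]>40: R.append(P[l==i].mean(0)); print(st[i,4],ce[i],R[-1])
a=np.radians(22.5); X=np.array([np.cos(a),np.sin(a)]); Y=np.array([np.sin(a),-np.cos(a)])
b=cv2.minAreaRect(P[(abs(u-285)<60)&(abs(v-125)<90)&(abs(Z-.014)<.005)&(hsv[...,0]>100)&(hsv[...,0]<130)&(hsv[...,1]>120)][:,:2].astype(np.float32)); print("base",b)
for n,c in [("dot",d[:2]),("base",np.array(b[0]))]:
    e=(c-p[:2])*1000; print(n,"disc->mag tool x,y",e@X,e@Y)
E
```

```text
dot [281.86263736 276.6043956 ] 182 ztop 0.19836417745067836 TCP [ 0.53538925 -0.06614343  0.17576993] disc-TCP tool x,y 1.3463018236271622 0.049464736002856974
in-mag dot [ 0.59463277 -0.0438264   0.08      ] z 0.08098563730295856
440 [254.52272727  85.74772727] [ 0.61655184 -0.01219785  0.10550315]
448 [315.91517857  85.75446429] [ 0.63256706 -0.05078149  0.1053389 ]
158 [285.4556962   87.75949367] [ 0.62429456 -0.03183545  0.09945023]
349 [257.08595989 180.16045845] [ 0.55681692 -0.03725943  0.1053467 ]
358 [313.52793296 180.24581006] [ 0.57274346 -0.07584192  0.1052568 ]
124 [284.82258065 178.38709677] [ 0.56503595 -0.05610013  0.09949812]
base ((0.5950700044631958, -0.04358267784118652), (0.14516814053058624, 0.09608154743909836), 22.5321102142334)
dot disc->mag tool x,y 61.927928357388474 2.003807281552385
base disc->mag tool x,y 62.42514952952786 1.9459565813417818
```

{"api": "drive_tool", "payload": {
  "commands": [0, 20, 0.7, 0, 0, 0, 20, 1, 0, 0, 0, 14, 0, 0, 0, 0, 8, 0, 10, 0, 0, 0, 0, 20, 0, 0, 0, 0, 20, 0, 0, 0, 0, 8, 0, 0, 0, 0, 0, 0, 0, 0, 0, 0, 0, 0, 0, 0, 0, 0]
}}

```text
t: 7.17
eef_pos: [0.5944, -0.0451, 0.1191]
ee_rot: [0.981, 0.195, 0.001, 0.0]
force: [-0.3, -0.1, -0.3]
gripper_width: 0.0472
grasp_force: 82.4
```

```bash
python3 - <<'E'
from h import *
s,p=hand(); save(s,"w6"); togo(.5945,-.0438)
P=pts(s); hsv=cv2.cvtColor(s["img"],cv2.COLOR_RGB2HSV); Z=P[...,2]
a=np.radians(22.5); X=np.array([np.cos(a),np.sin(a)]); Y=np.array([np.sin(a),-np.cos(a)])
v,u=np.mgrid[0:420,0:560]
rod=(abs(u-285)<100)&(v<300)&(Z>.098)&(Z<.12)&(hsv[...,1]<60)
n,l,st,ce=cv2.connectedComponentsWithStats(rod.astype(np.uint8))
for i in range(1,n):
    if st[i,4]>40: q=(P[l==i].mean(0)[:2]-p[:2])*1e3; print(st[i,4],ce[i],P[l==i][:,2].mean(),q@X,q@Y)
w=snapshot("scene"); np.savez("sc.npz",**w)
c=w["R"]@np.array([.5945,-.0438,.1])+w["t"]; x,y=int(c[0]/c[2]*w["fx"]+w["cx"]),int(c[1]/c[2]*w["fy"]+w["cy"])
A=cv2.resize(s["img"][150:350,160:400],(480,400)); B=cv2.resize(w["img"][y-50:y+50,x-40:x+40],(320,400))
cv2.imwrite("pics/m6.png",np.hstack([A,B])[:,:,::-1])
E
```

```text
dot [282.33701657 277.14364641] 181 ztop 0.14179575833343738 TCP [ 0.59468051 -0.04522454  0.11938202] disc-TCP tool x,y 0.9277993531719645 0.015484117398719492
t 7.2167 pos [ 0.5947 -0.0452  0.1194] yaw 22.47 q [9.808e-01 1.948e-01 9.000e-04 3.000e-04] tool dx,dy mm 0.4 -1.4
582 [242.2628866  190.15979381] 0.105753081184037 33.47168753473678 -21.86035076494052
577 [318.03812825 189.72270364] 0.10580022874080143 33.71916370477895 19.545414362679598
222 [280.08108108 190.87837838] 0.09953986088881639 31.904775427779985 -1.2339365621579865
```

View pics/m6.png

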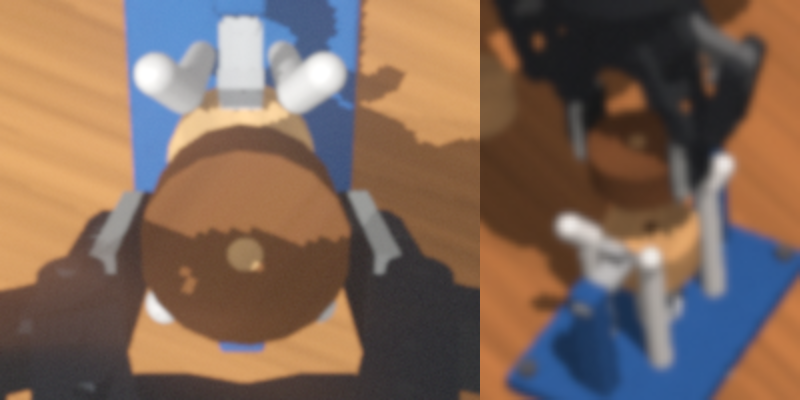

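The close view shows the front rods at (155,73) and (325,73) in the crop. The disc sits about 1.2 mm too far in +y, and x is about right. I'll correct that and lower it into the mouth.

{"api": "drive_tool", "payload": {
  "commands": [0, 0.4, -1.2, 0, 0, 0, 0, 0, 8, 0, 0, 0, 0, 6, 0, 0, 0, 0, 4, 0, 0, 0, 0, 3, 0, 0, 0, 0, 2, 0, 0, 0, 0, 2, 0, 0, 0, 0, 0, 0, 0, 0, 0, 0, 0]
}}

```text
t: 8.02
eef_pos: [0.5939, -0.0439, 0.0932]
ee_rot: [0.981, 0.195, -0.0, -0.0]
force: [-0.8, 0.5, 0.5]
gripper_width: 0.0478
grasp_force: 82.4
```

```bash
cat > mag.py <<'E'
from h import *
s,p=hand(); togo(.5945,-.0438); S=sense(); print("F",S["force"],S["grasp_force"])
P=pts(s); hsv=cv2.cvtColor(s["img"],cv2.COLOR_RGB2HSV); Z=P[...,2]
a=np.radians(22.5); X=np.array([np.cos(a),np.sin(a)]); Y=np.array([np.sin(a),-np.cos(a)])
v,u=np.mgrid[0:420,0:560]
rod=(abs(u-285)<100)&(v<300)&(Z>.096)&(Z<.12)&(hsv[...,1]<60)
n,l,st,ce=cv2.connectedComponentsWithStats(rod.astype(np.uint8))
for i in range(1,n):
    if st[i,4]>40: q=(P[l==i].mean(0)[:2]-p[:2])*1e3; print(st[i,4],ce[i],P[l==i][:,2].mean(),q@X,q@Y)
E
python3 mag.py
```

```text
dot [281.79428571 276.59428571] 175 ztop 0.11607356331391622 TCP [ 0.59397815 -0.04389398  0.09338866] disc-TCP tool x,y 1.4143579669284017 -0.08349746776820638
t 8.0667 pos [ 0.594  -0.0439  0.0934] yaw 22.46 q [ 9.808e-01  1.948e-01  1.000e-04 -0.000e+00] tool dx,dy mm 0.5 0.1
F [-0.23302702  0.50588717 -0.10535945] 82.3743724822998
859 [238.75552969 200.85215367] 0.10520777027934018 32.978634320668064 -19.86687939005499
867 [326.47520185 200.62745098] 0.10521821803422554 33.07471797543043 20.63532388748198
382 [282.59162304 200.79581152] 0.0990584084488645 31.639880267226587 0.3847703669890667
408 [344.0245098  256.25980392] 0.11159954372486029 8.175492898632948 28.901235845640215
293 [220.3890785  256.00682594] 0.11155771254587911 8.266370566752483 -28.554829895027787
```

{"api": "drive_tool", "payload": {
  "commands": [0, 0.1, 0.3, 1, 0, 0, 0, 0, 2, 0, 0, 0, 0, 2, 0, 0, 0, 0, 2, 0, 0, 0, 0, 2, 0, 0, 0, 0, 1, 0, 0, 0, 0, 0, 0],
  "newtons": 100
}}

```text
t: 8.65
eef_pos: [0.5951, -0.0441, 0.086]
ee_rot: [0.981, 0.195, 0.001, 0.0]
force: [-6.1, 1.0, 24.2]
gripper_width: 0.0473
grasp_force: 106.7
```

```bash
python3 mag.py
```

```text
dot [281.77844311 276.53892216] 167 ztop 0.10879415781515345 TCP [ 0.59511578 -0.04409575  0.08608947] disc-TCP tool x,y 1.4074430673575158 -0.04450487992175682
t 8.7 pos [ 0.5951 -0.0441  0.0861] yaw 22.47 q [9.808e-01 1.948e-01 1.300e-03 4.000e-04] tool dx,dy mm -0.5 -0.5
F [-5.75491631  1.06054569 23.2199105 ] 106.68208837509155
467 [280.98501071 196.64668094] 0.09894200575004962 35.281677886249525 -0.3470232521975157
958 [327.16179541 206.21294363] 0.10520941820235943 32.22777733965607 19.93904474989847
954 [235.16352201 206.60062893] 0.10517860664975993 32.06468867605647 -20.447954402964342
405 [220.13333333 260.11851852] 0.10916419439090881 8.487024521514977 -27.675088907515757
701 [344.79885877 266.96718973] 0.11035410830785396 5.64996554182973 28.21381880429347
```

The force on the disc points to tool -x and -y, so I'll ease it that way and keep pressing.

{"api": "drive_tool", "payload": {
  "commands": [0, -0.8, -0.4, 0, 0, 0, 0, 0, 2, 0, 0, 0, 0, 2, 0, 0, 0, 0, 2, 0, 0, 0, 0, 2, 0, 0, 0, 0, 2, 0, 0, 0, 0, 0, 0]
}}

```text
t: 9.28
eef_pos: [0.5946, -0.0442, 0.0737]
ee_rot: [0.981, 0.195, 0.001, 0.0]
force: [1.9, -0.1, 4.9]
gripper_width: 0.0472
grasp_force: 104.6
```

```bash
python3 mag.py
```

```text
dot [281.82424242 276.27272727] 165 ztop 0.0962036029874569 TCP [ 0.59453306 -0.04422535  0.07367052] disc-TCP tool x,y 1.5082664118279063 -0.016194100869741577
t 9.3333 pos [ 0.5945 -0.0442  0.0737] yaw 22.46 q [9.809e-01 1.948e-01 1.200e-03 4.000e-04] tool dx,dy mm 0.1 -0.4
F [ 3.14738745 -1.07619794  3.5567728 ] 104.61730241775513
543 [280.86187845 200.32412523] 0.09892063751786852 36.35822385955425 -0.3834782326561561
1161 [230.52368648 212.61670973] 0.10516281210871084 32.67649281446468 -20.367495041458294
1152 [331.90190972 212.21788194] 0.10525357475247804 32.84017855681184 19.898396501901672
571 [218.52714536 272.21015762] 0.10754459982510581 7.960925485027596 -26.175661132109493
933 [346.39335477 277.20578778] 0.10780484726735885 5.729934994986531 26.76728552290707
72 [225.68055556 295.125     ] 0.10790293156148434 -2.593936934123949 -23.61038446414393
```

{"api": "drive_tool", "payload": {
  "commands": [0, 0.3, 0, 2, 0, 0, 0, 0, 2, 0, 0, 0, 0, 2, 0, 0, 0, 0, 2, 0, 0, 0, 0, 2, 0, 0, 0, 0, 2, 0, 0, 0, 0, 2, 0, 0, 0, 0, 2, 0, 0, 0, 0, 0, 0]
}}

```text
t: 10.08
eef_pos: [0.5946, -0.0442, 0.0575]
ee_rot: [0.981, 0.195, 0.001, 0.0]
force: [2.2, 0.5, 7.1]
gripper_width: 0.0471
grasp_force: 104.7
```

```bash
python3 mag.py
```

```text
dot [281.43065693 275.94890511] 137 ztop 0.08016596468188897 TCP [ 0.59462478 -0.04418525  0.05764225] disc-TCP tool x,y 1.6800739897705246 -0.20309386547271246
t 10.1333 pos [ 0.5946 -0.0442  0.0576] yaw 22.46 q [9.808e-01 1.948e-01 9.000e-04 4.000e-04] tool dx,dy mm 0.0 -0.4
F [ 2.24623695 -1.05908606  5.24252555] 104.71525311470032
1517 [339.63414634 223.87936717] 0.10525972781028328 32.8727140431829 20.024101568540832
1536 [222.62630208 224.39583333] 0.10517999361022316 32.68556301011672 -20.126500121543383
669 [281.04334828 223.11958146] 0.09895166751112122 31.26163454595512 -0.09378496714455149
974 [361.14887064 288.16016427] 0.10645132237169237 8.953582881878724 28.817761670486465
384 [216.01822917 285.9921875 ] 0.10140780839687254 6.98531944040889 -24.87368287657037
```

The +x catch has swung back from 36 to 31 mm, so it has snapped. I'll press about 3 mm further to be sure of both.

{"api": "drive_tool", "payload": {
  "commands": [0, 0, 0, 1.5, 0, 0, 0, 0, 1.2, 0, 0, 0, 0, 0, 0, 0, 0, 0, 0, 0]
}}

```text
t: 10.47
eef_pos: [0.5946, -0.0442, 0.0551]
ee_rot: [0.981, 0.195, 0.001, 0.0]
force: [1.9, -0.7, 6.6]
gripper_width: 0.0471
grasp_force: 104.7
```

```bash
python3 mag.py | grep -E "^F|^t|dot"; python3 - <<'E'
from h import *
s=snapshot("wrist"); w=snapshot("top")
cv2.imwrite("pics/m7.png",np.hstack([cv2.resize(s["img"][160:340,160:400],(480,360)),cv2.resize(w["img"][120:220,260:350],(320,360))])[:,:,::-1])
E
```

```text
dot [281.66467066 276.31736527] 167 ztop 0.07770685751233469 TCP [ 0.59461848 -0.04416719  0.05510769] disc-TCP tool x,y 1.4969265427260456 -0.0756610860081079
t 10.5167 pos [ 0.5946 -0.0442  0.0551] yaw 22.46 q [9.808e-01 1.948e-01 1.000e-03 4.000e-04] tool dx,dy mm 0.0 -0.4
F [1.4994854  0.31985698 7.55418412] 104.73934650421143
```

View pics/m7.png

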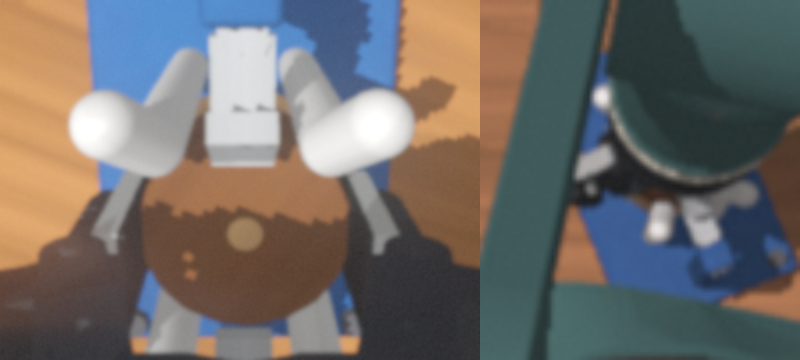

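The front catch is over the disc's rim at (240,140), and the rear one overlaps its edge at (245,340). I'll release, rise and check.

{"api": "drive_tool", "payload": {
  "commands": [1, 0, 0, 0, 0, 1, 0, 0, 0, 0, 1, 0, 0, 0, 0, 1, 0, 0, 0, 0, 1, 0, 0, 0, 0, 1, 0, 0, 0, 0]
}}

```text
t: 11.12
eef_pos: [0.5931, -0.0438, 0.0543]
ee_rot: [0.981, 0.195, -0.0, -0.0]
force: [0.3, -1.3, 0.0]
gripper_width: 0.0852
grasp_force: 0.0
```

{"api": "drive_tool", "payload": {
  "commands": [1, 0, 0, -5, 0, 1, 0, 0, -15, 0, 1, 0, 0, -30, 0, 1, 0, 0, -40, 0, 1, 0, 0, -40, 0, 1, -35, 0, 0, 0, 1, -35, 0, 0, 0, 1, -35, 0, 0, 0, 1, 0, 0, 0, 0, 1, 0, 0, 0, 0]
}}

```text
t: 11.95
eef_pos: [0.4946, -0.0843, 0.1851]
ee_rot: [0.981, 0.194, -0.0, -0.0]
force: [0.2, -0.5, -0.5]
gripper_width: 0.0854
grasp_force: 0.0
```

```bash
python3 - <<'E'
from h import *
s=snapshot("wrist"); P=pts(s); Z=P[...,2]; hsv=cv2.cvtColor(s["img"],cv2.COLOR_RGB2HSV)
def px(x,y,z):
    c=s["R"]@np.array([x,y,z])+s["t"]; return int(c[0]/c[2]*s["fx"]+s["cx"]),int(c[1]/c[2]*s["fy"]+s["cy"])
x,y=px(.5945,-.0438,.08); print(x,y,"z near centre",np.median(Z[y-8:y+9,x-12:x+13]))
for d in [(-.015,0),(.015,0),(0,-.015),(0,.015)]:
    a,b=px(.5945+d[0],-.0438+d[1],.08); print(d,np.median(Z[b-2:b+3,a-2:a+3]))
y0=max(y-90,0);x0=max(x-110,0)
cv2.imwrite("pics/end.png",cv2.resize(s["img"][y0:y+90,x0:x+110],None,fx=3,fy=3)[:,:,::-1]); S=sense(); print(S["t"],S["eef_pos"],S["force"])
E
```

```text
282 76 z near centre 0.08162920743047782
(-0.015, 0) 0.08186920868009757
(0.015, 0) 0.08160920521708259
(0, -0.015) 0.08135774211527728
(0, 0.015) 0.08130732601381849
12.0 [ 0.49641791 -0.08426883  0.18524705] [ 0.15450185 -1.00003995 -0.1813637 ]
```

View pics/end.png

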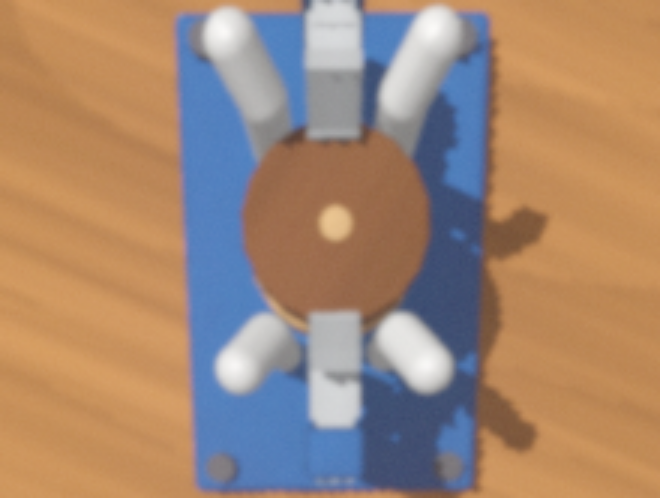

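The walnut disc sits level, its top about 81 mm up (80 expected). Both catches, at (333,120) and (335,320), are over its rim, and the robot is clear.

```bash
python3 -c "
from station import *
print(hand_in())"
```

```text
the job is handed in; nothing more can be done
None
```

The walnut blank is in the magazine, level and held below both catches; I never touched the beech blank, and the job was handed in at about 12 s with the arm clear (no verdict was returned).

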